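# Close the badge in its die

## Robot

A 6-joint arm with a two-finger parallel gripper is mounted at the origin on a cart in front of the work surface, level with it; the furniture and walls round the work are solid. World frame = base frame: x ahead of the robot, y to its left, z up, the work surface at z = 0. Lengths are in m, angles in rad, forces in N, time in s.
With the tool pointing down it reaches from about 0.35 to 0.85 m from the base axis. Payload 8.1 kg.
Tool frame: the origin (TCP) lies between the finger pads; the fingertips stand 11 mm ahead of it and the grasp point (between the pads) lies 8 mm behind it (robot.tips_ahead is the distance from the TCP to the fingertips, in m); z points along the fingers, y is the line along which they close (so a half turn about z gives the same grasp; the last joint's range is limited). The gripper opens to 93 mm and grips with 3 to 60 N. Pads are 15 mm wide; open, the fingers measure 128 mm over their backs; the gripper's body (75 mm by 188 mm) begins 65 mm behind the grasp point.
Start: joints at [1.042, 0.13, 1.488, -0, 1.523, -0.085], TCP at [0.258, 0.542, 0.23] pointing down, gripper open.
Joint ranges: [-2.96, 2.96], [-0.89, 2.26], [0.02, 2.5], [-1.34, 4.48], [0, 2.73], [-2.66, 2.66]. Speed limits (rad/s): [2.39, 2.39, 2.79, 3.14, 3.14, 3.14].

## Interface

Orientations are given as a rotation vector (axis times angle).
In Python, from plant import robot gives the robot as it stands. The module is installed in compiled form; this text tells all that it offers.
- The arm moves only by the tool move_arm, never from a script. Its argument "deltas" is one flat list of numbers, 7 for each row, row after row: the shift along the tool's x, y, z in m, then the turn, a rotation vector about the tool's x, y, z in rad, then the opening, from 0 (shut) to 1 (fully open). A call has 1 to 12 rows; each row is the pose to reach, as a shift and turn from the pose commanded when the call began, along the tool's axes at that moment; what a row does not reach only later rows make up. A row lasts 1/8 s, in which the tool goes at most 62.5 mm and 10.7 degrees, less where a joint would pass 70% of its speed; a pose out of reach is approached as far as the arm can. A call with a gripper value outside its range is refused whole. The fingers move at their own pace and stop on an object; "squeeze" is the grip in N (left out, the last holds). Time passes only in rows, so rows that repeat a pose let the fingers close. It gives the time, the measured TCP pose, the force, the opening and the grip force at its end, in the units of the state.
- robot.read_state(): the state, without advancing time (a new reading comes with each control period).
- robot.read_camera(name): name is "scene" or "side" or "wrist"; returns (picture, depth): 480x640x3 uint8, red, green, blue; 480x640 float32, m along the optical axis (not along the pixel's ray), 0 where there is no reading.
- robot.camera_model(name): a dict with "K" (3x3 intrinsics, pixels), "R" (3x3) and "t" (3): a world point X has camera coordinates R X + t; the wrist camera has in their place "tool_from_camera" (4x4, takes a point from camera to tool coordinates, whose origin is the TCP and whose axes are the flange's). Camera axes: x right, y down, z forward; pixel columns grow to the right and rows downward; lengths in m; the calibration is good to about 2 mm. A picture is of the moment at which its call begins: read the wrist's pose just before it. camera_model takes no time and is no camera call.
- robot.close_job(): hands the job in; it is judged then, once.
Trained networks look in the newest picture that a camera, given by its name, has taken for a name from the list of things; names that differ only in an ending like _2 or _b are one class to them, and where a whole thing is asked for, a point or a joint stands for the part that bears it (a point fixed in the world has none). Each returns a list of dicts, best first, with "confidence" (0 to 1); they miss things now and then, are a little off and sometimes report something else, mostly with a low value. They report only what shows in the picture. A call takes as long as a camera call.
- robot.recognise(camera, label): "uv" ([column, row] in pixels, amid what is visible of it).
The state is a dict: "t": time; "q": joint angles; "dq": joint speeds; "joint_torque": joint torques, N m; "tool_pos": TCP position; "orientation": TCP orientation; "force": force on the tool from outside, world axes, zero at the start; "wrist_torque": the same for the moment, N m; "opening": finger opening in m; "gripper_force": force on a finger pad.
Only numpy, scipy, OpenCV 4.12 (cv2) and the standard library are available. Lean on these libraries where they do the work, as an engineer would, in place of code of your own. Each camera call takes 0.05 s, during which the arm holds its last target. There are 200 camera calls.

## Task

One of the two button-badge dies is loaded with a blue badge. Take the flat press tool by its black grip, press it squarely down on the blue badge until the sprung plate has gone fully down and sits level, and hold it there for a second; then lift off so that the plate comes back up, and stand the tool upright on the bare worktop. Do not press the empty die, and press only with the tool, never with the fingers on a die.

Things in the scene. Friction and masses are not known exactly. Their poses are not given: they have to be found in the camera images.
- press_tool: loose hand press tool, 74 mm tall, 0.2 to 0.4 kg: flat steel disc 60 mm wide and 14 mm thick at the bottom, neck 20 mm wide, then a round upright black grip 30 mm wide from 22 to 74 mm over the underside, red band at its lower end. Origin: centre of the flat underside; z up along the grip. Starts upright on the worktop; take the grip from above at any yaw, 45 to 60 mm over the underside
- loaded_die: fixed badge die with the blue badge: dark foot 100x100x8 mm, grey round body 92 mm wide and 28 mm high, in it a round aluminium plate 72 mm wide, its top 46 mm over the worktop, with a blue badge 57 mm wide (white ring in it) fixed on top. Origin on the worktop under the centre, z up. Press within 15 mm of its centre
- loaded_plate (a joint): how far the loaded die's sprung plate is down: 0 up (rest), 0.012 m on its stop (top then 34 mm over the worktop). The spring pushes back with 4 N at first, 10 N fully down, and lifts the plate again by itself; the plate rocks if pressed off-centre or with a slanted tool
- loaded_plate_top (a point): centre of the top face of the loaded die's plate, where the blue badge is; z is square to the plate and shows its tilt
- empty_plate (a joint): the same for the other, empty die: it looks the same but has a bare aluminium plate with a small dark centre dot and no blue badge; not to be pressed
- empty_die: the empty die, fixed, of the same shape and size as the loaded one; origin on the worktop under its centre

How it is judged:
By the outcome, as a careful person would: the job done as asked, in the order asked, and still so for the second after the job is handed in, with the robot touching nothing.
It also fails if it takes over 54 s, if anything falls off the work surface, if the arm or the gripper's body presses on something with over 40 N, if the wrist force passes 120 N, or if a joint passes its speed limit or range.

## Working session

There is one attempt and no reset: what is moved stays moved. The work goes in short steps, Python scripts to look and compute and a tool call to move; the robot and the scene stay as the last step left them, time stands still between calls to the robot, and variables do not carry over. Pictures are saved under pics/ and viewed, at most 10 in all, crops included, and the job is handed in when it is done.

Besides the shell and the picture viewer there is one more tool, called in YAML: its name, and indented under it one key for each argument. move_arm: Moves the arm, as the interface text tells. Its arguments: {"type":"object","properties":{"deltas":{"type":"array","items":{"type":"number"}},"squeeze":{"type":"number"}},"required":["deltas"]}

```bash
mkdir -p pics; cat > h.py <<'E'
import numpy as np, cv2
from scipy.spatial.transform import Rotation as Ro
from plant import robot
def shot(cam,fn=None):
    s=robot.read_state(); im,d=robot.read_camera(cam); m=robot.camera_model(cam)
    if fn: cv2.imwrite('pics/'+fn,im[:,:,::-1])
    v,u=np.mgrid[:480,:640]; K=m['K']
    P=np.stack([(u-K[0][2])/K[0][0]*d,(v-K[1][2])/K[1][1]*d,d],-1)
    if cam=='wrist':
        T=np.array(m['tool_from_camera']); P=P@T[:3,:3].T+T[:3,3]
        P=P@Ro.from_rotvec(s['orientation']).as_matrix().T+s['tool_pos']
    else: P=(P-np.array(m['t']))@np.array(m['R'])
    return s,im,d,P
E
python3 - <<'E'
from h import *
for c in ('scene','side'):
    s,im,d,P=shot(c,c+'1.png')
    for l in('press_tool','loaded_die','empty_die'):
        for r in robot.recognise(c,l)[:2]:
            u,v=map(int,r['uv']); print(c,l,r['confidence'],u,v,d[v,u],P[v,u].round(3))
print(s['orientation'],Ro.from_rotvec(s['orientation']).as_matrix().round(2),s['t'])
E
```

```text
scene press_tool 0.7 432 338 0.8535943 [ 0.501 -0.273  0.034]
scene loaded_die 0.67 290 256 0.9609865 [0.477 0.019 0.047]
scene empty_die 0.72 248 186 1.1202112 [0.579 0.232 0.032]
side press_tool 0.8 370 387 0.6636651 [ 0.502 -0.28   0.041]
side loaded_die 0.72 270 265 0.85428584 [0.49  0.008 0.041]
side empty_die 0.64 269 181 1.0463381 [0.597 0.24  0.048]
side empty_die 0.55 271 189 1.035046 [0.592 0.22  0.041]
[-6.91344934e-01 -3.06419299e+00  1.78572671e-03] [[-0.9   0.43 -0.  ]
 [ 0.43  0.9  -0.  ]
 [ 0.   -0.   -1.  ]] 0.2
```

View pics/scene1.png

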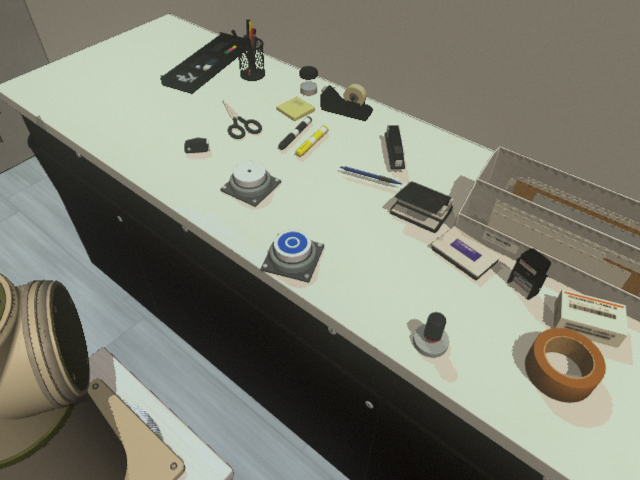

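View pics/side1.png

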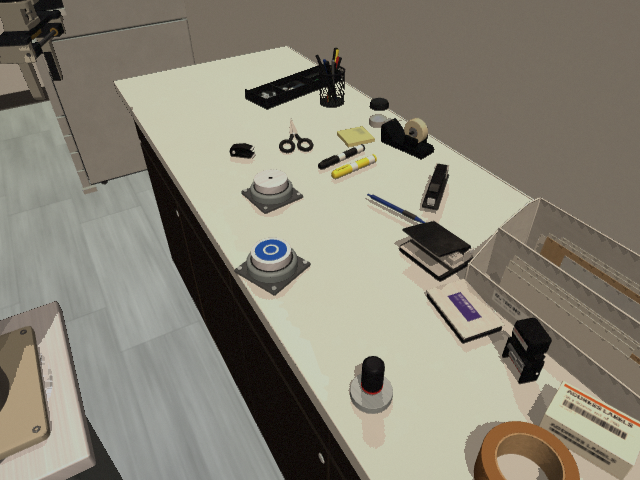

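```bash
python3 - <<'E'
from h import *
for c in ('scene','side'):
    s,im,d,P=shot(c)
    x,y,z=P[...,0],P[...,1],P[...,2]
    near=lambda cx,cy,r:(d>0)&(np.hypot(x-cx,y-cy)<r)
    for n,m in (('grip top',near(.505,-.28,.06)&(z>.069)&(z<.08)),('disc top',near(.505,-.28,.06)&(z>.009)&(z<.018)),('loaded top',near(.485,.012,.07)&(z>.042)&(z<.052)),('empty top',near(.59,.23,.07)&(z>.042)&(z<.052))):
        p=P[m]; 
        if len(p): 
            print(c,n,len(p),p.mean(0).round(4),cv2.minEnclosingCircle(p[:,:2].astype(np.float32)))
    far=(d>0)&(z>.02)&(z<.5)&(x>.2)&(x<.9)&(abs(y)<.6)
    H,_,_=np.histogram2d(x[far],y[far],bins=[14,24],range=[[.2,.9],[-.6,.6]])
    print((H>20).astype(int))
E
```

```text
scene grip top 213 [ 0.5108 -0.2684  0.0729] ((0.5123869180679321, -0.26748114824295044), 0.015184932388365269)
scene disc top 590 [ 0.5048 -0.2702  0.0138] ((0.5125827789306641, -0.267790287733078), 0.030897442251443863)
scene loaded top 841 [0.5039 0.038  0.0467] ((0.5048974752426147, 0.039942607283592224), 0.03692818805575371)
scene empty top 574 [0.6037 0.2527 0.0465] ((0.6061367988586426, 0.2531749904155731), 0.037639595568180084)
[[0 0 0 0 0 0 0 0 0 0 0 0 0 0 0 0 0 0 0 0 0 0 0 0]
 [0 0 0 0 0 0 0 0 0 0 0 0 0 0 0 0 0 0 0 0 0 0 0 0]
 [0 0 0 0 0 0 0 0 0 0 0 0 0 0 0 0 0 0 0 0 0 0 0 0]
 [0 0 0 0 0 0 0 0 0 0 0 0 0 0 0 0 0 0 0 0 0 0 0 0]
 [0 0 0 0 0 0 0 0 0 0 0 0 0 0 0 0 0 0 0 0 0 0 0 0]
 [0 0 0 0 0 0 1 0 0 0 0 1 1 1 0 0 0 0 0 0 0 0 0 0]
 [0 0 1 1 0 0 1 0 0 0 0 1 1 1 0 0 0 0 0 0 0 0 0 0]
 [0 1 1 1 0 0 0 0 0 0 0 0 0 0 0 0 1 1 0 0 0 0 0 0]
 [0 1 1 1 0 0 0 0 0 0 0 0 0 0 0 0 1 1 0 0 1 1 0 0]
 [0 0 1 1 0 0 0 0 0 0 0 0 0 0 0 0 0 0 0 0 0 0 0 0]
 [0 1 1 1 1 1 0 0 0 1 1 1 0 0 0 0 0 0 0 0 0 0 0 0]
 [0 1 1 1 1 1 1 1 1 1 1 1 1 1 1 0 1 0 0 0 0 0 0 0]
 [0 1 1 1 1 1 1 1 1 1 1 1 1 0 0 0 0 0 0 0 0 0 0 
[... 503 characters left out ...]
0 0 0 0 0 0 0 0 0 0 0 0 0 0 1 1 1 0]
 [0 0 0 0 0 0 0 0 0 0 0 0 0 0 0 0 0 0 0 0 1 1 1 1]
 [0 0 0 0 0 0 0 0 0 0 0 0 0 0 0 0 0 0 0 0 0 0 0 1]
 [0 0 0 0 0 0 0 0 0 0 0 0 0 0 0 0 0 0 0 0 0 0 0 0]
 [0 0 0 0 0 0 0 0 0 0 0 0 0 0 0 0 0 0 0 0 0 0 0 0]
 [0 0 0 0 0 0 1 0 0 0 0 1 1 1 0 0 0 0 0 0 0 0 0 0]
 [0 0 0 1 0 0 1 0 0 0 0 1 1 1 0 0 0 0 0 0 0 0 0 0]
 [0 0 1 1 0 0 0 0 0 0 0 0 0 0 0 0 1 1 0 0 0 0 0 0]
 [0 0 1 1 0 0 0 0 0 0 0 0 0 0 0 0 1 1 0 0 1 1 0 0]
 [0 1 1 1 0 0 0 0 0 0 0 0 0 0 0 0 0 0 0 0 0 0 0 0]
 [0 1 1 1 1 1 0 0 0 1 1 1 0 0 0 0 0 0 0 0 0 0 0 0]
 [0 0 1 1 1 1 1 1 1 1 1 1 1 1 1 0 1 0 0 0 0 0 0 0]
 [0 0 0 1 1 1 1 1 1 1 1 1 1 0 0 0 0 0 0 0 0 0 0 0]
 [0 0 0 0 1 1 1 1 1 0 0 0 1 1 0 0 0 0 0 0 0 0 0 0]]
```

The scene picture shows the blue badge at (292,242), the press tool at (435,330) and the empty die at (250,175). I'll move over the tool next.

move_arm:
  deltas: [-0.578,-0.623,0.03,0,0,0,1,-0.578,-0.623,0.03,0,0,0,1,-0.578,-0.623,0.03,0,0,0,1,-0.578,-0.623,0.03,0,0,0,1,-0.578,-0.623,0.03,0,0,0,1,-0.578,-0.623,0.03,0,0,0,1,-0.578,-0.623,0.03,0,0,0,1,-0.578,-0.623,0.03,0,0,0,1,-0.578,-0.623,0.03,0,0,0,1,-0.578,-0.623,0.03,0,0,0,1,-0.578,-0.623,0.03,0,0,0,1,-0.578,-0.623,0.03,0,0,0,1]

```text
t: 2.0
tool_pos: [0.4825, -0.1755, 0.2035]
orientation: [0.692, 3.063, -0.0]
force: [1.0, 0.3, 0.4]
opening: 0.0933
gripper_force: 0.0
```

move_arm:
  deltas: [-0.067,-0.072,0.0,0,0,0,1,-0.067,-0.072,0.0,0,0,0,1,-0.067,-0.072,0.0,0,0,0,1,-0.067,-0.072,0.0,0,0,0,1]

```text
t: 2.5
tool_pos: [0.5114, -0.2665, 0.203]
orientation: [-0.692, -3.064, -0.001]
force: [0.5, 0.0, -0.7]
opening: 0.093
gripper_force: 0.0
```

```bash
cat >> h.py <<'E'
def togo(s,target):
    return Ro.from_rotvec(s['orientation']).as_matrix().T@(np.array(target)-s['tool_pos'])
E
python3 - <<'E'
from h import *
s,im,d,P=shot('wrist','w1.png')
print(s['t'],s['tool_pos'],s['orientation'],s['q'])
x,y,z=P[...,0],P[...,1],P[...,2]
m=(d>0)&(np.hypot(x-.512,y+.269)<.05)
for a,b in((.065,.082),(.008,.02)):
    p=P[m&(z>a)&(z<b)]
    if len(p): print(len(p),p.mean(0),cv2.minEnclosingCircle(p[:,:2].astype(np.float32)))
print(togo(s,[.512,-.269,.044]))
E
```

```text
2.5 [ 0.51144825 -0.26646854  0.20295808] [-6.91526112e-01 -3.06390989e+00 -9.34863587e-04] [-5.69433957e-01  8.19507182e-02  1.58885709e+00  3.52694684e-04
  1.47156393e+00 -1.69630311e+00]
846 [ 0.5115157  -0.26737254  0.07265929] ((0.5126409530639648, -0.268035888671875), 0.014953655190765858)
1404 [ 0.50543508 -0.26441835  0.01372551] ((0.5125552415847778, -0.26793181896209717), 0.029899735003709793)
[-0.00170146 -0.00211991  0.15895595]
```

View pics/w1.png

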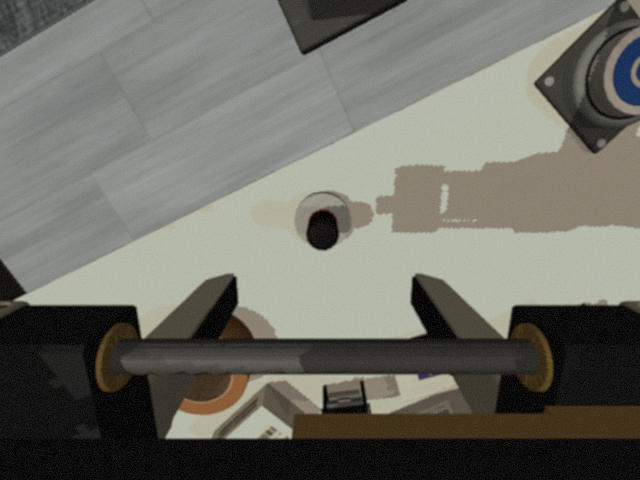

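The grip is centred between the fingers at about (322,225) and the way down is clear, so I'll descend.

move_arm:
  deltas: [-0.0015,-0.001,0.05,0,0,0,1,-0.0015,-0.001,0.1,0,0,0,1,-0.0015,-0.001,0.13,0,0,0,1,-0.0015,-0.001,0.15,0,0,0,1,-0.0015,-0.001,0.159,0,0,0,1,-0.0015,-0.001,0.159,0,0,0,1]

```text
t: 3.3
tool_pos: [0.5129, -0.2684, 0.0447]
orientation: [0.691, 3.064, -0.0]
force: [-0.0, 0.6, 0.9]
opening: 0.0932
gripper_force: 0.0
```

move_arm:
  deltas: [0,0,0,0,0,0,0.5,0,0,0,0,0,0,0.3,0,0,0,0,0,0,0.2,0,0,0,0,0,0,0.1,0,0,0,0,0,0,0.1,0,0,0,0,0,0,0.1,0,0,0,0,0,0,0.1,0,0,0,0,0,0,0.1,0,0,0,0,0,0,0.1,0,0,0,0,0,0,0.1]
  squeeze: 50

```text
t: 4.55
tool_pos: [0.5125, -0.2686, 0.0441]
orientation: [-0.691, -3.064, 0.0]
force: [-0.5, -0.8, 0.3]
opening: 0.0291
gripper_force: 50.0
```

move_arm:
  deltas: [0,0,-0.03,0,0,0,0.1,0,0,-0.08,0,0,0,0.1,0.03,0.06,-0.09,0,0,0,0.1,0.055,0.11,-0.09,0,0,0,0.1,0.08,0.16,-0.09,0,0,0,0.1,0.105,0.21,-0.09,0,0,0,0.1,0.125,0.25,-0.09,0,0,0,0.1,0.1385,0.274,-0.09,0,0,0,0.1,0.1385,0.274,-0.09,0,0,0,0.1,0.1385,0.274,-0.09,0,0,0,0.1,0.1385,0.274,-0.09,0,0,0,0.1]

```text
t: 5.92
tool_pos: [0.5051, 0.0374, 0.134]
orientation: [-0.693, -3.064, 0.0]
force: [0.3, -0.4, -3.4]
opening: 0.0291
gripper_force: 50.0
```

```bash
python3 - <<'E'
from h import *
for c in ('scene','side','wrist'):
    s,im,d,P=shot(c,c+'2.png')
    x,y,z=P[...,0],P[...,1],P[...,2]
    n=(d>0)&(np.hypot(x-.505,y-.039)<.055)
    for nm,a,b in(('plate',.042,.052),('tool',.08,.2)):
        p=P[n&(z>a)&(z<b)]
        if len(p): print(c,nm,len(p),p.min(0).round(4),p.max(0).round(4),cv2.minEnclosingCircle(p[:,:2].astype(np.float32)))
    p=P[n&(z>.09)&(z<.15)]; 
    if len(p): print(np.percentile(p[:,2],[1,5,25,50]).round(4))
print(s['t'],s['tool_pos'],s['orientation'],s['force'])
a=cv2.imread('pics/scene2.png')[120:320,180:400];b=cv2.imread('pics/side2.png')[150:350,170:390]
cv2.imwrite('pics/c2.png',cv2.resize(np.hstack([a,b]),None,fx=1.8,fy=1.8))
E
```

```text
scene plate 675 [0.4698 0.0038 0.0421] [0.5399 0.0756 0.052 ] ((0.5055248737335205, 0.03930949419736862), 0.03677660599350929)
scene tool 778 [0.4746 0.0076 0.0888] [0.5348 0.0704 0.196 ] ((0.5037289261817932, 0.0391242541372776), 0.032107602804899216)
[0.092  0.095  0.1029 0.1045]
side plate 830 [0.4698 0.0014 0.042 ] [0.541  0.0717 0.0501] ((0.5050293803215027, 0.037475816905498505), 0.03665391728281975)
side tool 1002 [0.4746 0.0047 0.0888] [0.5343 0.0647 0.1697] ((0.5049364566802979, 0.034635335206985474), 0.031843338161706924)
[0.0915 0.0938 0.103  0.1044]
wrist plate 2073 [0.4706 0.0074 0.0422] [0.5289 0.0755 0.0491] ((0.5060611367225647, 0.0400068499147892), 0.035764336585998535)
wrist tool 12233 [0.4759 0.0115 0.0906] [0.5221 0.0691 0.2   ] ((0.49970924854278564, 0.0410960391163826), 0.030365578830242157)
[0.0939 0.1018 0.1036 0.1046]
6.025 [0.50519715 0.03745949 0.13409419] [-6.93498021e-01 -3.06396604e+00  2.58632194e-04] [-0.92177761  0.50376975 -3.22726484]
```

View pics/c2.png

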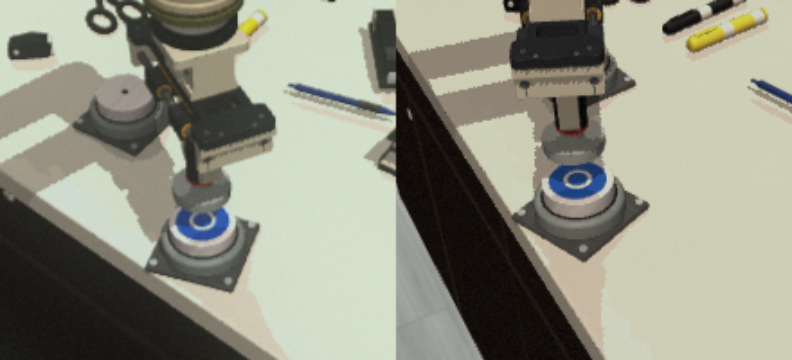

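View pics/wrist2.png

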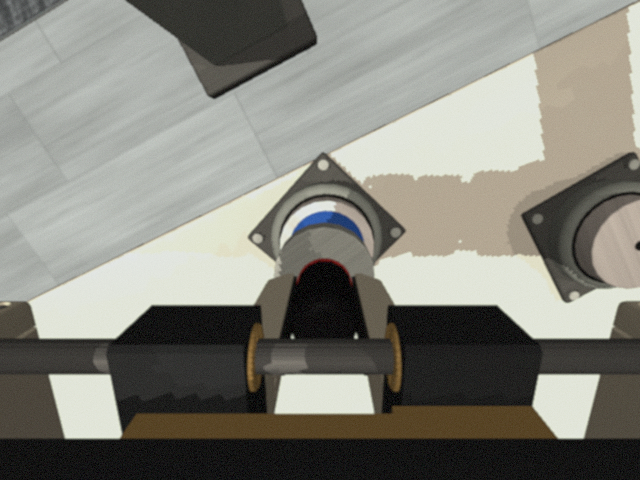

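The tool hangs over the blue badge: disc at about (200,188) and badge at (203,220) in the crop, and the badge at (325,220) in the wrist view. Next I'll check how upright the tool is.

```bash
python3 - <<'E'
from h import *
for c in ('scene','side','wrist'):
    s,im,d,P=shot(c); c0=s['tool_pos'][:2]
    x,y,z=P[...,0],P[...,1],P[...,2]; r=np.hypot(x-c0[0],y-c0[1])
    for nm,m in(('disc',(d>0)&(r>.012)&(r<.028)&(z>.098)&(z<.11)),('plate',(d>0)&(r<.033)&(z>.042)&(z<.051))):
        p=P[m]; A=np.c_[p[:,:2]-c0,np.ones(len(p))]
        for k in range(3):
            f=np.linalg.lstsq(A,p[:,2],rcond=None)[0]; e=abs(A@f-p[:,2]); g=e<.0025; A,p=A[g],p[g]
        print(c,nm,len(p),f.round(4))
E
```

```text
scene disc 284 [0.0064 0.002  0.1045]
scene plate 531 [0.004  0.0151 0.047 ]
side disc 318 [-0.0034 -0.      0.1044]
side plate 671 [-0.0005  0.0012  0.0469]
wrist disc 2709 [-0.0043  0.0007  0.1039]
wrist plate 1474 [0.0046 0.0045 0.0462]
```

move_arm:
  deltas: [0,0.001,0.015,0,0,0,0.1,0,0.001,0.028,0,0,0,0.1,0,0.001,0.036,0,0,0,0.1,0,0.001,0.04,0,0,0,0.1,0,0.001,0.044,0,0,0,0.1,0,0.001,0.047,0,0,0,0.1,0,0.001,0.05,0,0,0,0.1,0,0.001,0.052,0,0,0,0.1,0,0.001,0.054,0,0,0,0.1,0,0.001,0.054,0,0,0,0.1]

```text
t: 7.48
tool_pos: [0.5059, 0.0392, 0.0804]
orientation: [0.691, 3.064, 0.0]
force: [-1.4, -0.4, 5.5]
opening: 0.0291
gripper_force: 50.0
```

move_arm:
  deltas: [0,0,0.001,0,0,0,0.1,0,0,0.002,0,0,0,0.1,0,0,0.002,0,0,0,0.1]

```text
t: 7.85
tool_pos: [0.5059, 0.0392, 0.0784]
orientation: [0.691, 3.064, 0.0]
force: [-2.7, 0.0, 5.3]
opening: 0.0291
gripper_force: 50.0
```

move_arm:
  deltas: [0,0,0.0005,0,0,0,0.1,0,0,0.001,0,0,0,0.1,0,0,0.001,0,0,0,0.1]

```text
t: 8.22
tool_pos: [0.506, 0.0392, 0.0779]
orientation: [0.691, 3.064, 0.0]
force: [-4.3, -0.6, 9.0]
opening: 0.0291
gripper_force: 50.0
```

move_arm:
  deltas: [0,0,0.0005,0,0,0,0.1,0,0,0.001,0,0,0,0.1,0,0,0.001,0,0,0,0.1]

```text
t: 8.6
tool_pos: [0.5062, 0.0392, 0.0778]
orientation: [0.691, 3.064, 0.0]
force: [-8.5, -0.3, 16.6]
opening: 0.0294
gripper_force: 50.0
```

move_arm:
  deltas: [0,0,0,0,0,0,0.1,0,0,0,0,0,0,0.1,0,0,0,0,0,0,0.1,0,0,0,0,0,0,0.1,0,0,0,0,0,0,0.1,0,0,0,0,0,0,0.1,0,0,0,0,0,0,0.1,0,0,0,0,0,0,0.1,0,0,0,0,0,0,0.1]

```text
t: 9.72
tool_pos: [0.5061, 0.0392, 0.0778]
orientation: [0.691, 3.064, 0.0]
force: [-7.4, 0.4, 16.3]
opening: 0.0296
gripper_force: 50.0
```

```bash
python3 - <<'E'
from h import *
for c in ('scene','side','wrist'):
    s,im,d,P=shot(c,c+'3.png'); c0=np.array([.5055,.0387])
    x,y,z=P[...,0],P[...,1],P[...,2]; r=np.hypot(x-c0[0],y-c0[1])
    for nm,m in(('disc',(d>0)&(r>.012)&(r<.028)&(z>.042)&(z<.054)),('rim',(d>0)&(r>.032)&(r<.036)&(z>.029)&(z<.040))):
        p=P[m]; A=np.c_[p[:,:2]-c0,np.ones(len(p))]
        if len(p)<5: continue
        for k in range(3):
            f=np.linalg.lstsq(A,p[:,2],rcond=None)[0]; e=abs(A@f-p[:,2]); g=e<.0025; A,p=A[g],p[g]
        print(c,nm,len(p),f.round(4), 'median z',np.median(p[:,2]))
print(s['t'],s['tool_pos'],s['force'],s['wrist_torque'])
a=cv2.imread('pics/scene3.png')[190:290,240:350];b=cv2.imread('pics/side3.png')[210:310,220:330]
cv2.imwrite('pics/c3.png',cv2.resize(np.hstack([a,b]),None,fx=3.6,fy=3.6))
E
```

```text
scene disc 268 [-0.0048  0.0071  0.0482] median z 0.04829856089402067
scene rim 119 [0.0288 0.0459 0.0339] median z 0.03332131416813193
side disc 306 [-0.0047 -0.0024  0.048 ] median z 0.04810890345060044
side rim 135 [0.0041 0.0245 0.0338] median z 0.03368054482871031
wrist disc 2734 [-0.0066  0.0034  0.0476] median z 0.047696136300601086
wrist rim 1007 [0.0035 0.0026 0.0338] median z 0.033757453837788914
9.825 [0.50614376 0.03918435 0.07778872] [-7.12757802  0.10489728 16.48234329] [-0.10116865  1.73579402 -0.00869906]
```

View pics/c3.png

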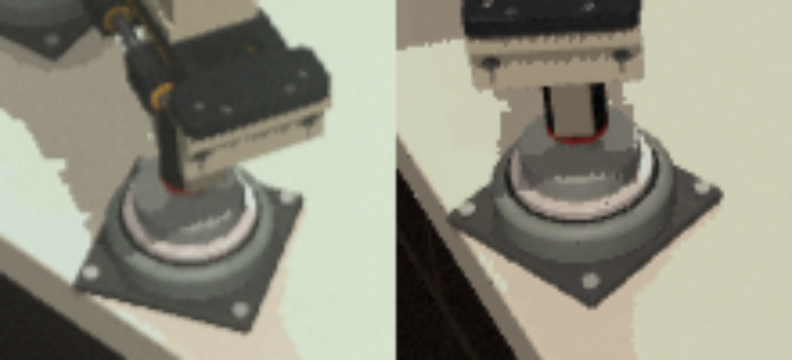

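The plate rim reads z ≈ 0.0338 all round, so the plate is on its stop, and the disc is level to about 0.3°. It has been held for over a second; I'll hold a little longer and then lift off.

move_arm:
  deltas: [0,0,0,0,0,0,0.1,0,0,0,0,0,0,0.1,0,0,0,0,0,0,0.1,0,0,-0.003,0,0,0,0.1,0,0,-0.006,0,0,0,0.1,0,0,-0.009,0,0,0,0.1,0,0,-0.013,0,0,0,0.1,0,0,-0.018,0,0,0,0.1,0,0,-0.03,0,0,0,0.1,0,0,-0.06,0,0,0,0.1,0,0,-0.06,0,0,0,0.1,0,0,-0.06,0,0,0,0.1]

```text
t: 11.38
tool_pos: [0.5053, 0.0392, 0.1355]
orientation: [-0.691, -3.064, 0.0]
force: [-0.6, -0.2, -3.3]
opening: 0.0293
gripper_force: 50.0
```

```bash
python3 - <<'E'
from h import *
for c in ('scene','side','wrist'):
    s,im,d,P=shot(c); c0=s['tool_pos'][:2]
    x,y,z=P[...,0],P[...,1],P[...,2]; r=np.hypot(x-c0[0],y-c0[1]); h=s['tool_pos'][2]-.030
    for nm,m in(('disc',(d>0)&(r>.012)&(r<.028)&(abs(z-h)<.006)),('plate',(d>0)&(r<.033)&(z>.03)&(z<.053))):
        p=P[m]; A=np.c_[p[:,:2]-c0,np.ones(len(p))]
        for k in range(3):
            f=np.linalg.lstsq(A,p[:,2],rcond=None)[0]; e=abs(A@f-p[:,2]); g=e<.0025; A,p=A[g],p[g]
        print(c,nm,len(p),f.round(4),np.median(p[:,2]))
print(s['t'],s['tool_pos'],s['force'],togo(s,[.5125,-.268,s['tool_pos'][2]]))
E
```

```text
scene disc 289 [0.0018 0.0097 0.1057] 0.10558253357564903
scene plate 524 [0.015  0.0158 0.047 ] 0.04692612191949272
side disc 316 [ 0.0025 -0.0023  0.1051] 0.10514193049222542
side plate 661 [0.0032 0.0017 0.0469] 0.046937176570521454
wrist disc 2704 [-0.0061  0.0021  0.1045] 0.1045605194230973
wrist plate 1471 [0.0059 0.001  0.0462] 0.046117408615962585
11.475 [0.50464736 0.03925494 0.1347307 ] [-0.11892099 -0.43817315 -3.93803241] [-1.39023974e-01 -2.74116029e-01 -2.77755281e-05]
```

The plate is back up at 46 mm. Now I'll carry the tool back to the bare worktop.

move_arm:
  deltas: [-0.015,-0.03,0,0,0,0,0.1,-0.04,-0.08,0,0,0,0,0.1,-0.065,-0.13,0,0,0,0,0.1,-0.09,-0.18,0,0,0,0,0.1,-0.115,-0.23,0,0,0,0,0.1,-0.13,-0.26,0,0,0,0,0.1,-0.139,-0.274,0,0,0,0,0.1,-0.139,-0.274,0.03,0,0,0,0.1,-0.139,-0.274,0.06,0,0,0,0.1,-0.139,-0.274,0.075,0,0,0,0.1,-0.139,-0.274,0.085,0,0,0,0.1,-0.139,-0.274,0.087,0,0,0,0.1]

```text
t: 13.02
tool_pos: [0.5136, -0.2676, 0.049]
orientation: [-0.691, -3.064, -0.0]
force: [-0.4, -0.7, -3.2]
opening: 0.0291
gripper_force: 50.0
```

move_arm:
  deltas: [0,0,0.001,0,0,0,0.1,0,0,0.002,0,0,0,0.1,0,0,0.003,0,0,0,0.1,0,0,0.003,0,0,0,0.1]

```text
t: 13.52
tool_pos: [0.5135, -0.268, 0.0463]
orientation: [0.691, 3.064, -0.0]
force: [0.2, 0.9, -3.6]
opening: 0.0293
gripper_force: 50.0
```

move_arm:
  deltas: [0,0,0.001,0,0,0,0.1,0,0,0.0015,0,0,0,0.1,0,0,0.002,0,0,0,0.1,0,0,0.002,0,0,0,0.1]

```text
t: 14.02
tool_pos: [0.5135, -0.2679, 0.0442]
orientation: [-0.691, -3.065, 0.0]
force: [0.0, 0.7, -3.4]
opening: 0.0292
gripper_force: 50.0
```

move_arm:
  deltas: [0,0,0.0004,0,0,0,0.1,0,0,0.0007,0,0,0,0.1,0,0,0.0007,0,0,0,0.1]

```text
t: 14.4
tool_pos: [0.5136, -0.2679, 0.0441]
orientation: [0.691, 3.064, -0.0]
force: [-4.4, 2.4, 5.1]
opening: 0.0294
gripper_force: 50.0
```

move_arm:
  deltas: [0,0,-0.0004,0,0,0,0.1,0,0,-0.0004,0,0,0,0.36,0,0,-0.0004,0,0,0,0.45,0,0,-0.0004,0,0,0,0.6,0,0,-0.0004,0,0,0,0.9,0,0,-0.0004,0,0,0,0.9,0,0,-0.0004,0,0,0,0.9,0,0,-0.0004,0,0,0,0.9]

```text
t: 15.4
tool_pos: [0.5135, -0.2679, 0.0439]
orientation: [0.691, 3.064, -0.0]
force: [0.3, 0.1, -0.2]
opening: 0.083
gripper_force: 0.0
```

move_arm:
  deltas: [0,0,-0.02,0,0,0,0.9,0,0,-0.06,0,0,0,0.9,0,0,-0.11,0,0,0,0.9,0,0,-0.15,0,0,0,0.9,0,0,-0.15,0,0,0,0.9,0,0,-0.15,0,0,0,0.9,0,0,-0.15,0,0,0,0.9,0,0,-0.15,0,0,0,0.9]

```text
t: 16.4
tool_pos: [0.5128, -0.2675, 0.1925]
orientation: [-0.691, -3.062, -0.001]
force: [-0.3, 0.6, 0.0]
opening: 0.0836
gripper_force: 0.0
```

```bash
python3 - <<'E'
from h import *
s,im,d,P=shot('side','s4.png'); x,y,z=P[...,0],P[...,1],P[...,2]
m=(d>0)&(np.hypot(x-.5136,y+.268)<.05)
for a,b in((.065,.082),(.009,.018)):
    p=P[m&(z>a)&(z<b)]; print(len(p),np.median(p[:,2]),cv2.minEnclosingCircle(p[:,:2].astype(np.float32)))
p=P[(np.hypot(x-.505,y-.039)<.033)&(z>.03)]; print('plate',np.median(p[:,2])); print(s['t'],s['tool_pos'],s['opening'])
E
```

```text
369 0.07332900436650981 ((0.512939453125, -0.2692162096500397), 0.015291238203644753)
879 0.014199922549545411 ((0.5125570297241211, -0.2694421410560608), 0.03030545450747013)
plate 0.04685524680309719
16.4 [ 0.51281072 -0.2674731   0.192514  ] 0.08356023221773003
```

View pics/s4.png

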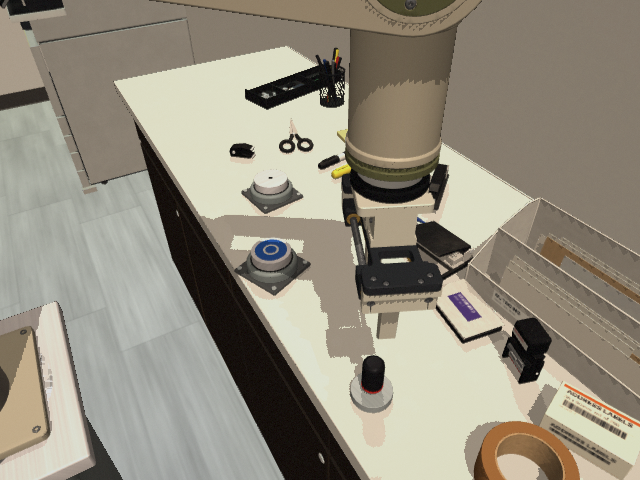

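The tool stands upright at (372,385) on bare worktop, the blue die's plate is up at (271,250), and the gripper is clear of everything.

```bash
python3 -c "
from plant import robot
print(robot.close_job())"
```

```text
the job is handed in; nothing more can be done
None
```

The job is done and handed in at about 16 s: I pressed the blue badge fully down and level, held it for over a second, and lifted off so the plate came back up; the tool now stands upright on the bare worktop, and the empty die was not touched.

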